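# Hang the hook-on caddy in the notch of the offcut tub's rail

## Robot

A 7-joint arm with a two-finger parallel gripper is mounted at the origin on the work surface. World frame = base frame: x ahead of the robot, y to its left, z up, the work surface at z = 0. Lengths are in m, angles in rad, forces in N, time in s.
With the tool pointing down it reaches from about 0.4 to 0.875 m from the base axis. Payload 6.5 kg.
Tool frame: the origin (TCP) lies midway between the tips of the shut fingers; the grasp point (between the pads) lies 19 mm behind it (manip.grip_depth is the distance from the TCP to the grasp point, in m); z points along the fingers, x is the direction in which the jaws open and shut, and the axes are right-handed (so a half turn about z gives the same grasp; the last joint's range is limited). The gripper opens to 88 mm and grips with 3 to 60 N. Pads are 18 mm wide; open, the fingers measure 123 mm over their backs; the gripper's body (75 mm by 187 mm) begins 45 mm behind the grasp point.
Start: joints at [1.153, 0.536, -0.004, 1.538, 0.003, 1.067, -0.071], TCP at [0.224, -0.61, 0.215] pointing down, gripper open.
Joint ranges: [-2.7, 2.7], [-0.37, 2.16], [-1.27, 1.26], [0.24, 2.4], [-1.31, 4.45], [0.19, 1.91], [-2.76, 2.76]. Speed limits (rad/s): [2.39, 2.39, 3.14, 3.14, 3.14, 3.14, 3.14].

## Interface

Orientations are given as a rotation vector (axis times angle).
In Python, from rig import manip, vision, job gives the robot as it stands.
- The arm moves only by the shell command python3 -m handwheel 'ROWS' [OPENING]. ROWS is text: rows parted by semicolons, each of 6 numbers parted by spaces: the shift along the tool's x, y, z in mm, then the turn, a rotation vector about the tool's x, y, z in degrees. A call has exactly 5 rows; each row is the pose to reach, as a shift and turn from the pose commanded when the call began, along the tool's axes at that moment; what a row does not reach only later rows make up. A row lasts 1/10 s, in which the tool goes at most 50 mm and 8.59 degrees, less where a joint would pass 70% of its speed; a pose out of reach is approached as far as the arm can. A call with a gripper value outside its range is refused whole. OPENING is the gripper command: -1 is shut, 1 is fully open, values between are in proportion, set as the call begins (- or left out, the last holds). The fingers move at their own pace and stop on an object; the grip force is fixed at half the most. Time passes only in rows, so rows that repeat a pose let the fingers close, or fill a call up. It gives the time, the measured TCP pose, the force and the opening at its end, in the units of the state.
- manip.get_obs(): the state, without advancing time (a new reading comes with each control period).
- vision.capture(name): name is "side" or "top"; returns a dict with "img" (480x640x3 uint8, blue, green, red), "intrinsics" (3x3 intrinsics, pixels), "world_to_cam" (4x4, takes a point from world to camera coordinates). Camera axes: x right, y down, z forward; pixel columns grow to the right and rows downward; lengths in m; the calibration is good to about 2 mm. A picture is of the moment at which its call begins. There is no depth.
- job.job_done(): hands the job in, once; it reports no verdict.
The state is a dict: "clock": time; "qpos": joint angles; "qd": joint speeds; "effort": joint torques, N m; "ee_pos": TCP position; "orientation": TCP orientation; "contact_force": force on the tool from outside, world axes, zero at the start; "wrist_torque": the same for the moment, N m; "opening": finger opening in m.
Only numpy, scipy, OpenCV 4.12 (cv2) and the standard library are available. Lean on these libraries where they do the work, as an engineer would, in place of code of your own. Each camera call takes 0.05 s, during which the arm holds its last target. There are 200 camera calls.

## Task

Take the red caddy by its grip and hang it by its own steel hook on the aluminium rail along the front lip of the black offcut tub, fully home in the rail's red-edged notch so that it cannot slide along. Feel for the notch gently, never pressing hard on the tub, and lower the hook right down into it before letting go; leave everything else where it is.

Things in the scene. Friction and masses are not known exactly. Their poses are not given: they have to be found in the camera images.
- caddy: loose red caddy, 110 to 230 g: open plastic box 50 (x) x 60 (y) x 50 mm high, steel hook and upright red grip at its +x end. Origin at the centre of the box's underside; x points from the box to the hook, y along the hook's width, z up. At the start it stands upright on the bench to the left or right of the middle, x within 0.5 rad of the world's x
- caddy_grip (a point): centre of the caddy's red grip, where it is grasped: a flat upright tab 10 mm thick (x), 30 mm wide (y), spanning 22 mm below to 17 mm above this point. Lies at (31.5, 0, 108) mm in the caddy's frame, same axes
- caddy_hook (a point): centre of the underside of the hook's bridge (what rests on the rail), 32 mm straight below caddy_grip, same axes. Hook 30 mm wide (y); throat 9 mm wide (x), centred here, open downwards; bridge 5 mm thick, 17 mm long; tongue on the +x side hangs 20 mm below the bridge, plus a tip flared outwards, 26 mm in all; on the -x side a 4 mm steel strip leads down to the box
- tub: fixed black offcut tub, 150 (x) x 240 (y) x 120 mm high, 5 mm walls; origin at the centre of its underside, x from front wall to back, y along the front wall, within 0.3 rad of the world's axes. Free inside to 60 mm behind the front wall. On the front wall stands a rail, see lip. Hung up, the caddy is outside (-x side), its tongue inside, its bottom 52 mm above the bench
- lip (a point): tub axes, above mid-width and mid-thickness of the front wall, level with the rail's top, 140 mm above the bench. Rigid rail: 5 mm thick, 180 mm long, 20 mm high, in line with the wall; takes 40 N at most, knocks included (touch down at about 10 mm/s). One red-edged notch at its middle, 33 mm wide, 12 mm deep, 3 mm chamfers. The rail's place along the lip is not measured: notch centre -30 to 30 mm in y from here, see or feel
- blue_cup: plain open blue plastic cup without hook or handle, 50 x 60 x 50 mm high, a bystander; origin at the centre of its underside
- glue: white glue bottle with black cap, 60 mm across, 190 mm high, a bystander; origin at the centre of its underside
- tin: open steel tin, 72 mm across, 100 mm high, a bystander; origin at the centre of its underside
- cross_board: pupil's work: pale wooden board 160 x 90 x 18 mm with a low wooden cross on it, a bystander; origin at the centre of its underside
- driver: screwdriver lying on the bench, a bystander; origin at its underside
- offcut: plywood offcut 50 x 35 x 20 mm, a bystander; origin at the centre of its underside
There are look-alikes about, which are no part of the job. Of the things that look like the caddy, the smallest one is meant.

How it is judged:
By the outcome, as a careful person would: the job done as asked, in the order asked, and still so for the second after the job is handed in, with the robot touching nothing.
It also fails if it takes over 64 s, if anything falls off the work surface, if the arm or the gripper's body presses on something with over 40 N, if the wrist force passes 120 N, or if a joint passes its speed limit or range.

## Working session

There is one attempt and no reset: what is moved stays moved. The work goes in short steps, Python scripts to look and compute and a shell command to move; the robot and the scene stay as the last step left them, time stands still between calls to the robot, and variables do not carry over. Pictures are saved under pics/ and viewed, about 8 in all and at most 12, crops included, and the job is handed in when it is done.

```bash
mkdir -p pics; ls
python3 - <<'E'
from rig import manip, vision, job
import cv2,numpy as np
o=manip.get_obs()
for k in o: print(k,np.round(o[k],3))
for n in("top","side"):
    c=vision.capture(n); cv2.imwrite(f"pics/{n}0.png",c["img"]); print(n,c["intrinsics"].tolist(),np.round(c["world_to_cam"],4).tolist())
E
```

```text
pics
clock 0.0
qpos [ 1.153  0.537 -0.004  1.539  0.003  1.067 -0.071]
qd [-0.    -0.001  0.     0.     0.001 -0.001 -0.   ]
effort [-0.0000e+00 -5.7099e+01  9.9100e-01 -2.5160e+01 -5.6000e-02  1.8000e-02
  0.0000e+00]
ee_pos [ 0.224 -0.61   0.214]
orientation [-2.575e+00  1.798e+00  2.000e-03]
contact_force [-0.832  0.552  0.428]
wrist_torque [ 0.016 -0.035  0.005]
opening 0.088
top [[490.2378380235565, 0.0, 324.56623185900315], [0.0, 490.2378380235565, 238.45176004372763], [0.0, 0.0, 1.0]] [[0.0007, -0.9999, 0.0151, -0.0255], [-0.9893, -0.0029, -0.146, 0.5308], [0.1461, -0.0148, -0.9892, 1.0859], [0.0, 0.0, 0.0, 1.0]]
side [[450.08272417033106, 0.0, 319.34905771705894], [0.0, 450.08272417033106, 242.80234664596335], [0.0, 0.0, 1.0]] [[-0.9512, -0.3081, -0.0165, 0.5142], [-0.1536, 0.5192, -0.8407, 0.1897], [0.2676, -0.7972, -0.5412, 1.1309], [0.0, 0.0, 0.0, 1.0]]
```

View pics/top0.png

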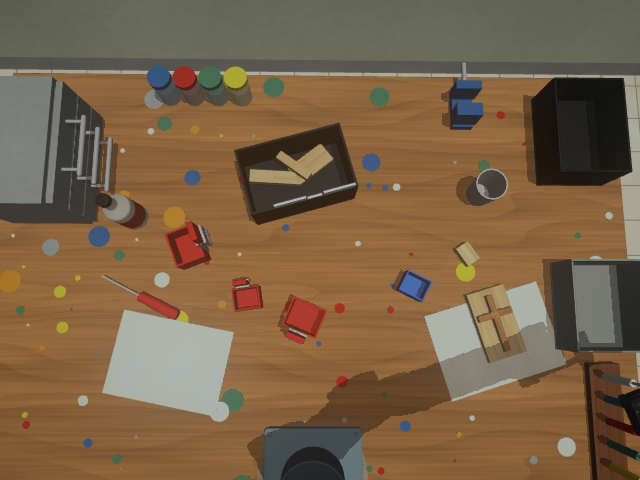

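View pics/side0.png

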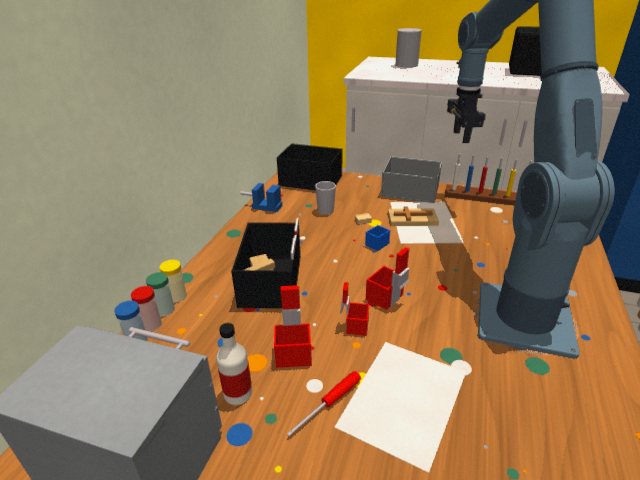

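The top view shows three red caddies. The smallest is at about (247,297), with its hook end facing up in the image (+x). The tub is at (296,172), with its rail running from about (275,205) to (355,186). I'll zoom in on both.

Run:
```python
import cv2,numpy as np
t=cv2.imread("pics/top0.png");s=cv2.imread("pics/side0.png")
def crop(i,x,y,w,h,f): return cv2.resize(i[y:y+h,x:x+w],None,fx=f,fy=f,interpolation=cv2.INTER_CUBIC)
a=crop(t,260,170,100,60,4); b=crop(t,220,265,50,60,5)
c=crop(s,265,205,60,100,3); d=crop(s,330,270,50,75,4)
M=np.zeros((600,800,3),np.uint8)
M[0:240,0:400]=a; M[0:300,400:650]=b; M[300:600,0:180]=c; M[300:600,400:600]=d
cv2.imwrite("pics/m1.png",M)
```

```text
(no output)
```

View pics/m1.png

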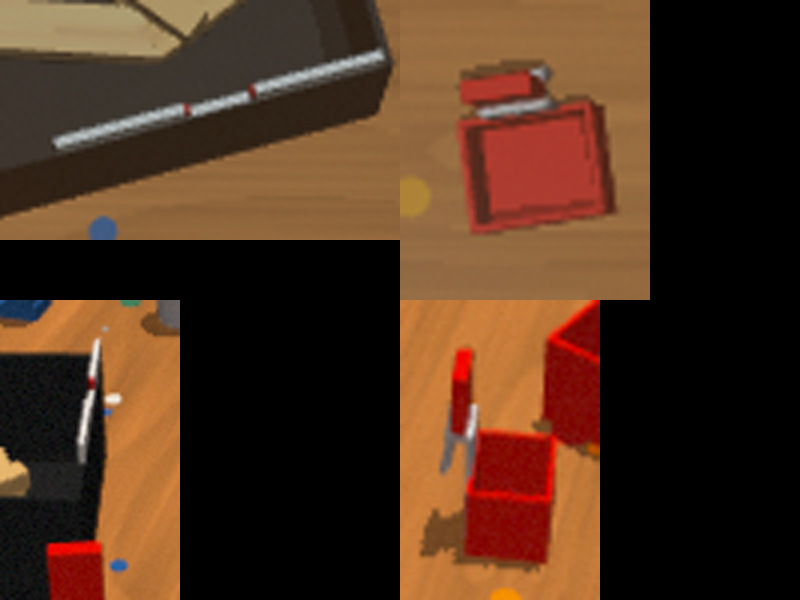

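The crops show the notch's red edges in the top view at about (306.8,197.3) and (323,193). The rail ends are at (273.8,206) and (356,183.8). The caddy's rim corners are at mosaic (458,122), (590,100), (614,212) and (472,232). The grip top is at mosaic (460–533, 65–80).

```bash
cat > h.py <<'E'
from rig import manip, vision, job
import cv2,numpy as np
from scipy.spatial.transform import Rotation as R
def cal(n):
    c=vision.capture(n); return c
def ray(c,uv):
    T=c["world_to_cam"];d=T[:3,:3].T@np.linalg.inv(c["intrinsics"])@np.r_[uv,1.]
    return -T[:3,:3].T@T[:3,3],d
def plane(c,uv,z):
    o,d=ray(c,uv); return o+d*(z-o[2])/d[2]
def proj(c,p):
    q=c["world_to_cam"]@np.r_[p,1]; q=c["intrinsics"]@q[:3]; return q[:2]/q[2]
E
python3 - <<'E'
from h import *
np.set_printoptions(precision=4,suppress=True)
c=cal("top");s=cal("side")
print("cam",ray(c,(0,0))[0],ray(s,(0,0))[0])
for p in[(306.75,197.25),(323,193),(273.75,206),(356,183.75)]: print("rail",plane(c,p,.14))
a,b=plane(c,(273.75,206),.14),plane(c,(356,183.75),.14);print("len",np.linalg.norm(a-b),"yaw",np.arctan2(a[0]-b[0],-(a[1]-b[1])),(a+b)/2)
f=lambda x,y:(220+(x-400)/5,265+y/5)
rim=[plane(c,f(*p),.05) for p in[(458,122),(590,100),(614,212),(472,232)]]
print("rim",rim,[np.linalg.norm(rim[i]-rim[i-1]) for i in range(4)],np.mean(rim,0))
for i,z in ((c["img"],"top"),(s["img"],"side")):
    h=cv2.cvtColor(i,cv2.COLOR_BGR2HSV); m=(((h[...,0]<6)|(h[...,0]>174))&(h[...,1]>150)&(h[...,2]>60)).astype(np.uint8)
    n,l,st,ce=cv2.connectedComponentsWithStats(m)
    for k in range(1,n):
        if st[k,4]>25: print(z,st[k],ce[k], cv2.minAreaRect(np.argwhere(l==k)[:,::-1].astype(np.float32)))
o,d=ray(c,f(498,72));print("grip top top-view",plane(c,f(498,72),.125))
print("grip top side", plane(s,(345.75,284.5),.125))
E
```

```text
cam [ 0.3665 -0.0079  1.152 ] [0.2156 0.9615 0.78  ]
rail [0.6038 0.0146 0.14  ]
rail [ 0.6132 -0.0197  0.14  ]
rail [0.5847 0.0839 0.14  ]
rail [ 0.6336 -0.0897  0.14  ]
len 0.18043410381897337 yaw -2.8670218959718117 [ 0.6091 -0.0029  0.14  ]
rim [array([0.4137, 0.183 , 0.05  ]), array([0.4236, 0.1244, 0.05  ]), array([0.374 , 0.1128, 0.05  ]), array([0.3652, 0.1755, 0.05  ])] [np.float64(0.04914594222713616), np.float64(0.05943198471653286), np.float64(0.050954033755472465), np.float64(0.0633195340008458)] [0.3941 0.1489 0.05  ]
top [173  66  24  24 423] [184.1678  77.2908] ((184.10000610351562, 77.69999694824219), (23.702320098876953, 21.913467407226562), 63.43495178222656)
top [497 111   8   8  47] [500.2979 114.7447] ((500.25, 114.75), (7.071067810058594, 6.363960266113281), 45.0)
top [165 222  40  45 783] [186.3167 245.6398] ((183.77346801757812, 244.06033325195312), (38.05685806274414, 30.807931900024414), 68.74949645996094)
top [232 279  14   7  64] [238.5938 282.0625] ((238.60809326171875, 282.148681640625), (4.438772678375244, 13.645115852355957), 80.53767395019531)
top [2
[... 1756 characters left out ...]
0.0)
side [131 286  23  18 321] [142.4704 294.1308] ((142.0, 294.5), (17.0, 22.0), 90.0)
side [243 308  14   4  43] [248.9767 309.186 ] ((249.5, 309.5), (3.0, 13.0), 90.0)
side [ 274  323   40   45 1517] [292.2426 345.298 ] ((293.2879638671875, 345.1070251464844), (42.417232513427734, 39.111183166503906), 86.42366790771484)
side [219 365  32  32 615] [235.7154 383.6439] ((235.9412078857422, 382.2647399902344), (28.134132385253906, 29.83188247680664), 75.96376037597656)
side [322 371  38  36 513] [340.8889 388.5634] ((340.7377014160156, 388.8852233886719), (12.291542053222656, 45.58113098144531), 50.194427490234375)
grip top top-view [0.4313 0.154  0.125 ]
grip top side [0.4244 0.151  0.125 ]
```

Rail length comes out at 180.4 mm and notch width at 35.6 mm, so the plane heights agree with the given sizes. The tub yaw is about 0.275, the caddy yaw about 0.165, and the grip is near (0.4255, 0.153). Next is a planning helper that prints rows, plus a check on how tall the neighbouring decoys are.

```bash
cat >> h.py <<'E'
def pose(x,y,z,yaw):  # tool down, tool x at yaw (rad)
    return np.array([x,y,z]),R.from_euler('z',yaw)*R.from_rotvec([np.pi,0,0])
def show(way,start=None,dec=0):
    """way: list of (x,y,z,yaw), one per row; prints calls of 5 rows, returns end pose"""
    if start is None:
        o=manip.get_obs(); start=(np.array(o["ee_pos"]),R.from_rotvec(o["orientation"]))
    way=list(way)
    while len(way)%5: way.append(way[-1])
    P,Q=start
    for i in range(0,len(way),5):
        rows=[]
        for w in way[i:i+5]:
            p,q=pose(*w); r=np.r_[Q.inv().apply(p-P)*1000,(Q.inv()*q).as_rotvec(degrees=True)]
            r=np.r_[np.round(r[:3],dec),np.round(r[3:],1)]+0.; rows.append(r)
        print("; ".join(" ".join(f"{v:g}" for v in r) for r in rows))
        P,Q=P+Q.apply(rows[-1][:3]/1000),Q*R.from_rotvec(rows[-1][3:],degrees=True)
    return P,Q
def tri(a,ua,b,ub):
    o1,d1=ray(a,ua);o2,d2=ray(b,ub); t=np.linalg.lstsq(np.c_[d1,-d2],o2-o1,rcond=None)[0]
    p,q=o1+d1*t[0],o2+d2*t[1]; return (p+q)/2,np.linalg.norm(p-q)
def lin(a,b,n): return [tuple(np.array(a)+(np.array(b)-a)*k/n) for k in range(1,n+1)]
E
python3 - <<'E'
from h import *
c=cal("top");s=cal("side")
print(tri(c,(200,230),s,(290,288)),tri(c,(294,338),s,(403,252)),tri(c,(238.6,281),s,(345.7,284)))
n=20; way=[]
for k in range(1,n+1):
    f=k/n; th=np.radians(-69.8+(19.8+69.8)*f); r=.65+(.4522-.65)*min(1,f*1.1); yaw=-69.8+(9.5+69.8)*f
    way.append((r*np.cos(th),r*np.sin(th),.215+.035*min(1,f*4),np.radians(yaw)))
print(way[-1]); e=show(way); print(e[0],e[1].as_rotvec())
E
```

```text
(array([0.53102514, 0.23352895, 0.15290369]), np.float64(0.00024578447663104125)) (array([0.31255257, 0.03743055, 0.16510397]), np.float64(0.0017980658876715885)) (array([0.42566033, 0.15486908, 0.12941373]), np.float64(0.004156368342597393))
(np.float64(0.42546628372110074), np.float64(0.15317728753492074), 0.25, np.float64(0.16580627893946132))
-13 -50 -7 0 0 -4; -29 -98 -14 0 0 -8; -49 -144 -21 0 0 -11.9; -73 -187 -28 0 0 -15.9; -99 -227 -35 0 0 -19.9
-15 -46 0 0 0 -3.9; -33 -88 0 0 0 -7.9; -54 -129 0 0 0 -11.9; -78 -167 0 0 0 -15.8; -104 -202 0 0 0 -19.8
-16 -41 0 0 0 -4; -36 -78 0 0 0 -7.9; -57 -114 0 0 0 -11.9; -81 -147 0 0 0 -15.9; -108 -177 0 0 0 -19.8
-17 -35 0 0 0 -4; -37 -68 0 0 0 -7.9; -59 -98 0 0 0 -11.9; -74 -130 0 0 0 -15.9; -91 -161 0 0 0 -19.8
[0.42543561 0.15279626 0.25000554] [-3.13028723e+00 -2.58928922e-01  3.40806135e-04]
```

```bash
python3 -m handwheel '-13 -50 -7 0 0 -4; -29 -98 -14 0 0 -8; -49 -144 -21 0 0 -11.9; -73 -187 -28 0 0 -15.9; -99 -227 -35 0 0 -19.9' 0.2
python3 -m handwheel '-15 -46 0 0 0 -3.9; -33 -88 0 0 0 -7.9; -54 -129 0 0 0 -11.9; -78 -167 0 0 0 -15.8; -104 -202 0 0 0 -19.8'
python3 -m handwheel '-16 -41 0 0 0 -4; -36 -78 0 0 0 -7.9; -57 -114 0 0 0 -11.9; -81 -147 0 0 0 -15.9; -108 -177 0 0 0 -19.8'
python3 -m handwheel '-17 -35 0 0 0 -4; -37 -68 0 0 0 -7.9; -59 -98 0 0 0 -11.9; -74 -130 0 0 0 -15.9; -91 -161 0 0 0 -19.8'
python3 -m handwheel '0 0 5 0 0 0; 0 0 10 0 0 0; 0 0 15 0 0 0; 0 0 20 0 0 0; 0 0 20 0 0 0'
python3 - <<'E'
from h import *
c=cal("top");s=cal("side");o=manip.get_obs();print(o["ee_pos"],o["orientation"],o["contact_force"])
M=np.zeros((600,800,3),np.uint8)
M[:600,:400]=cv2.resize(c["img"][200:350,190:290],None,fx=4,fy=4); M[:600,400:800]=cv2.resize(s["img"][190:340,300:400],None,fx=4,fy=4)
cv2.imwrite("pics/m2.png",M)
show(lin((*o["ee_pos"],.166),(.4255,.1535,.15,.166),5),dec=1)
E
```

```text
clock: 0.8
ee_pos: [0.4033, -0.4388, 0.2499]
orientation: [2.85, -1.322, 0.001]
contact_force: [0.9, -0.7, -0.2]
opening: 0.0529
clock: 1.3
ee_pos: [0.4903, -0.2288, 0.2498]
orientation: [-3.035, 0.812, -0.001]
contact_force: [0.0, -0.7, 0.3]
opening: 0.0529
clock: 1.8
ee_pos: [0.4851, -0.0217, 0.2498]
orientation: [-3.129, 0.278, -0.001]
contact_force: [0.8, 0.0, 0.3]
opening: 0.0532
clock: 2.3
ee_pos: [0.424, 0.1524, 0.2499]
orientation: [3.13, 0.263, 0.001]
contact_force: [0.3, 0.5, -0.1]
opening: 0.053
clock: 2.8
ee_pos: [0.4242, 0.1501, 0.2288]
orientation: [3.131, 0.256, -0.002]
contact_force: [0.0, 1.0, 0.5]
opening: 0.0529
[0.42457244 0.15066571 0.22951222] [ 3.13093402e+00  2.57223713e-01 -5.80477990e-04] [ 0.05338548  0.0986217  -0.56425256]
0.3 -0.5 15.9 0 0 -0.1; 0.6 -1.1 31.8 0 0 -0.1; 0.8 -1.6 47.7 0 0 -0.1; 1.1 -2.1 63.6 0 0 -0.1; 1.4 -2.7 79.5 0 0 -0.1
```

View pics/m2.png

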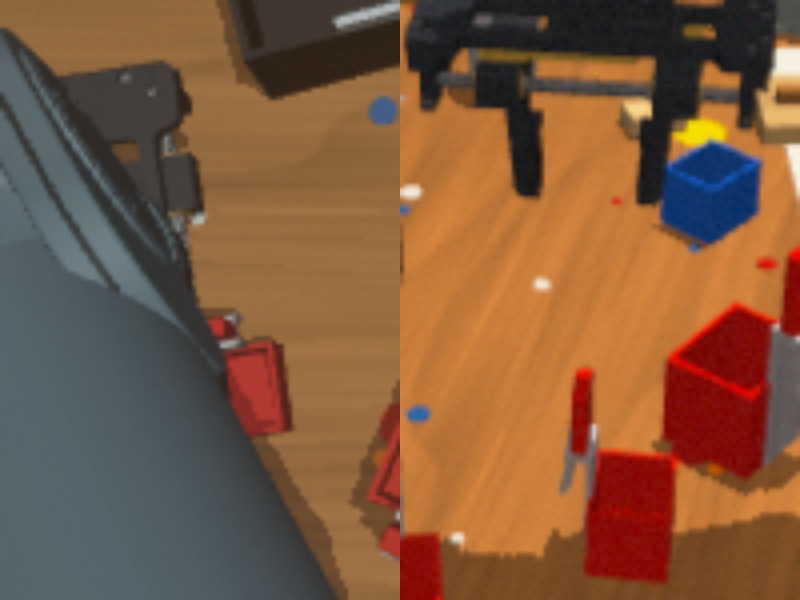

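The side view shows the fingers straddling the grip column (grip at mosaic x≈583, finger midpoint ≈585). I'll descend.

```bash
python3 -m handwheel '0 -1 16 0 0 0; 0 -1 32 0 0 0; 1 -1 48 0 0 0; 1 -1 64 0 0 0; 1 -1 79 0 0 0'
python3 -m handwheel '0 0 12 0 0 0; 0 0 24 0 0 0; 0 0 36 0 0 0; 0 0 48 0 0 0; 0 0 58 0 0 0'
python3 -m handwheel '0 0 0 0 0 0; 0 0 0 0 0 0; 0 0 0 0 0 0; 0 0 0 0 0 0; 0 0 0 0 0 0'
python3 - <<'E'
from h import *
s=cal("side");c=cal("top");o=manip.get_obs();print(o["ee_pos"],o["orientation"],o["contact_force"])
M=np.zeros((600,800,3),np.uint8)
M[:600,:400]=cv2.resize(c["img"][200:350,190:290],None,fx=4,fy=4); M[:600,400:800]=cv2.resize(s["img"][230:350,300:380],None,fx=5,fy=5)
cv2.imwrite("pics/m3.png",M)
E
```

```text
clock: 3.4
ee_pos: [0.4256, 0.1522, 0.1502]
orientation: [-3.131, -0.258, -0.001]
contact_force: [-0.0, 0.4, -0.6]
opening: 0.053
clock: 3.9
ee_pos: [0.4252, 0.1523, 0.0917]
orientation: [3.131, 0.259, -0.0]
contact_force: [0.3, 0.2, -0.1]
opening: 0.0532
clock: 4.4
ee_pos: [0.4255, 0.1524, 0.093]
orientation: [-3.131, -0.259, -0.001]
contact_force: [-0.7, -0.0, -0.0]
opening: 0.0532
[0.42545831 0.15235355 0.09288265] [-3.13088508e+00 -2.58789731e-01 -7.82657881e-04] [-0.27274753 -1.17812966  0.05676837]
```

View pics/m3.png

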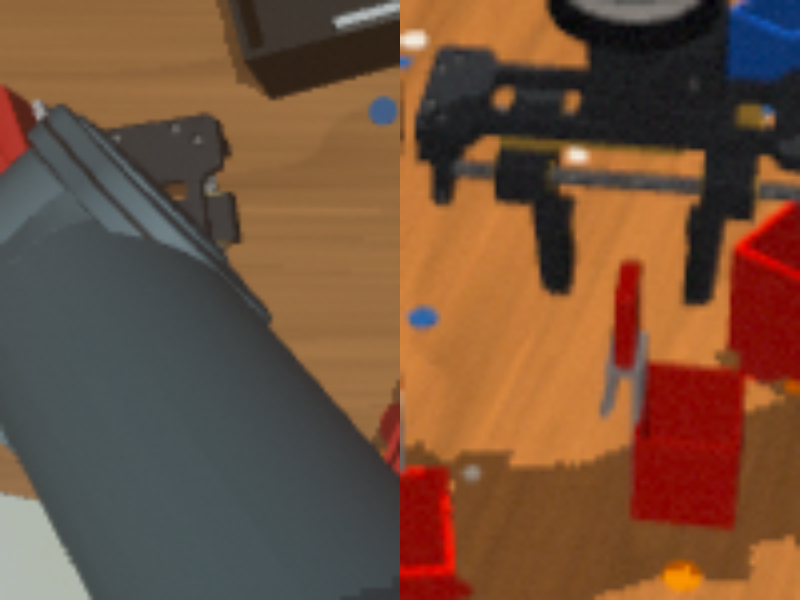

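The fingers straddle the grip, with tips at about (331,288) and (360,290), but they sit high relative to it. I'll check this against the projection.

Run:
```python
from h import *
s=cal("side");o=manip.get_obs();p=o["ee_pos"];print(p,proj(s,p),"grip top pred",proj(s,[.4255,.153,.125]),"grip bottom",proj(s,[.4255,.153,.086]),o["opening"])
print("tip mid on z=.092",plane(s,(345.6,289.3),.092))
h=cv2.cvtColor(s["img"],cv2.COLOR_BGR2HSV);m=(((h[...,0]<8)|(h[...,0]>172))&(h[...,1]>130)&(h[...,2]>50)).astype(np.uint8)
n,l,st,ce=cv2.connectedComponentsWithStats(m[270:320,335:360]);print(st,ce)
```

```text
[0.42538312 0.15235132 0.09282051] [344.99004888 295.42024805] grip top pred [345.06561943 284.90902306] grip bottom [344.83073271 297.79481138] 0.05314062298467453
tip mid on z=.092 [0.43031762 0.12851001 0.092     ]
[[  0   0  25  50 953]
 [  8  12   5  22  92]
 [ 11  32  14  18 205]] [[10.818468   21.07345226]
 [ 9.91304348 22.41304348]
 [18.42926829 41.36585366]]
```

Finger tips look about 7 px higher than the TCP projects. Either the tips retract when open or there is an offset. I'll close part-way, short of contact, and look.

```bash
python3 -m handwheel '0 0 0 0 0 0; 0 0 0 0 0 0; 0 0 0 0 0 0; 0 0 0 0 0 0; 0 0 0 0 0 0' -0.5
python3 - <<'E'
from h import *
s=cal("side");p=manip.get_obs()["ee_pos"];print(p,proj(s,p))
cv2.imwrite("pics/m4.png",cv2.resize(s["img"][260:320,310:380],None,fx=8,fy=8))
E
```

```text
clock: 5.05
ee_pos: [0.4252, 0.1524, 0.0926]
orientation: [-3.131, -0.259, 0.0]
contact_force: [0.7, -0.6, -0.2]
opening: 0.0222
[0.4252462  0.15236467 0.09263903] [345.04298493 295.49346635]
```

View pics/m4.png

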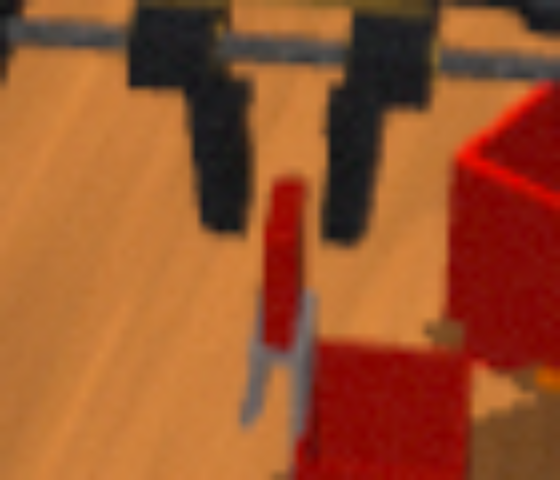

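The tips are still at row 290, so it isn't retraction. I'll compare the tip pixels in earlier side images (start pose and m2) with their projected TCPs to tell a height offset from a lateral one.

Run:
```python
from h import *
s=cal("side")
print("start",proj(s,[.224,-.61,.2145]),"m2",proj(s,[.4245,.152,.2298]),"seen mid (347,238.7)")
i=cv2.imread("pics/side0.png")
g=cv2.cvtColor(i,cv2.COLOR_BGR2GRAY)
cv2.imwrite("pics/m5.png",cv2.resize(i[80:160,430:500],None,fx=7,fy=7,interpolation=cv2.INTER_CUBIC))
T,t=s["world_to_cam"],cal("top")
for z in (0,.022): print(z,[proj(s,[.224+a*.345*.04,-.61-a*.938*.04,.2145+z]) for a in(-1,1)])
# caddy check: box rim corner near/right etc.
print("rim centre",proj(s,[.394,.149,.05]),"underside corners",[proj(s,np.r_[np.array([.394,.149])+R.from_euler('z',.166).as_matrix()[:2,:2]@np.array(q),z]) for q in[(.025,.03),(-.025,.03)] for z in(0,.05)])
```

```text
start [459.34610749 144.27710885] m2 [346.29936201 247.41655661] seen mid (347,238.7)
0 [array([462.88741232, 148.47407939]), array([455.954048  , 140.25701615])]
0.022 [array([463.90708575, 142.24018548]), array([456.87827093, 134.22601059])]
rim centre [357.61816415 310.70761739] underside corners [array([345.80565138, 333.57971134]), array([346.12759666, 318.1776651 ]), array([366.39744942, 335.48727785]), array([367.24590166, 320.03797267])]
```

View pics/m5.png

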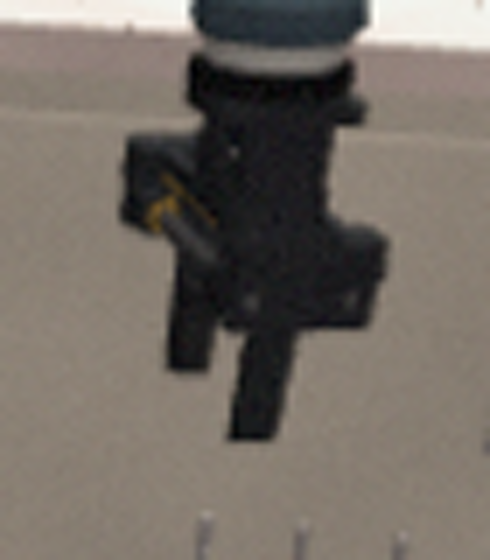

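Both earlier poses agree: the visible tips sit about 22 mm above the reported TCP. The side view predicts the caddy's base corner to within 1 px, so the camera is fine. I'll check grip_depth, reopen, and go 18 mm lower. The open fingers straddle the hook and stay above the rim, so that is safe either way.

```bash
python3 -m handwheel '0 0 0 0 0 0; 0 0 0 0 0 0; 0 0 5 0 0 0; 0 0 10 0 0 0; 0 0 14 0 0 0' 0.1
python3 -m handwheel '0 0 2 0 0 0; 0 0 4 0 0 0; 0 0 4 0 0 0; 0 0 4 0 0 0; 0 0 4 0 0 0' -0.5
python3 - <<'E'
from h import *
s=cal("side");o=manip.get_obs();p=o["ee_pos"];print(manip.grip_depth,p,proj(s,p),o["contact_force"])
print([a for a in dir(manip) if a[0]!='_'])
cv2.imwrite("pics/m6.png",cv2.resize(s["img"][260:320,310:380],None,fx=8,fy=8))
E
```

```text
clock: 5.7
ee_pos: [0.425, 0.1522, 0.078]
orientation: [3.131, 0.259, -0.001]
contact_force: [1.1, 0.0, 0.5]
opening: 0.0482
clock: 6.2
ee_pos: [0.4254, 0.1524, 0.0748]
orientation: [-3.131, -0.259, -0.0]
contact_force: [-0.4, -0.7, -1.0]
opening: 0.022
0.0187 [0.42537498 0.15239549 0.07479145] [344.88124437 301.25845352] [0.35239929 1.26012628 0.00750723]
['IKError', 'get_obs', 'grip_depth']
```

View pics/m6.png

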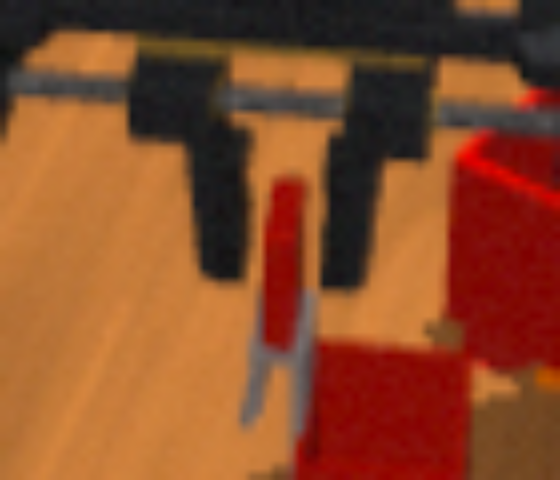

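The tips now sit at about z 0.099, beside the mid-grip and centred on it in x. I'll go 7 mm lower and 3 mm towards +y, then close. A stop at 10 mm means the grip tab; 17 mm would mean the bridge.

```bash
python3 -m handwheel '0 -1 3 0 0 0; 0 -2 5 0 0 0; 0 -3 7 0 0 0; 0 -3 7 0 0 0; 0 -3 7 0 0 0'
python3 -m handwheel '0 0 0 0 0 0; 0 0 0 0 0 0; 0 0 0 0 0 0; 0 0 0 0 0 0; 0 0 0 0 0 0' -1
python3 -m handwheel '0 0 0 0 0 0; 0 0 0 0 0 0; 0 0 0 0 0 0; 0 0 0 0 0 0; 0 0 0 0 0 0'
```

```text
clock: 6.75
ee_pos: [0.4247, 0.1554, 0.0676]
orientation: [3.131, 0.259, -0.0]
contact_force: [0.3, 0.4, -0.4]
opening: 0.0221
clock: 7.25
ee_pos: [0.4248, 0.1553, 0.0676]
orientation: [3.131, 0.259, -0.0]
contact_force: [0.2, -0.2, -1.0]
opening: 0.0099
clock: 7.75
ee_pos: [0.4248, 0.1553, 0.0677]
orientation: [-3.131, -0.259, -0.0]
contact_force: [0.4, -0.6, -0.5]
opening: 0.0096
```

Opening is 9.6 mm, so the tab is gripped. Next I lift and carry to above the notch.

Run:
```python
from h import *
a=(.4248,.1553,.0677,.165);b=(.4248,.1553,.215,.165);d=(.6085,-.0026,.215,.2746)
show(lin(a,b,10)+lin(b,d,15))
```

```text
0 0 -15 0 0 0; 0 0 -29 0 0 0; 0 0 -44 0 0 0; 0 0 -59 0 0 0; 0 0 -74 0 0 0
0 0 -14 0 0 0; 0 0 -29 0 0 0; 0 0 -44 0 0 0; 0 0 -59 0 0 0; 0 0 -73 0 0 0
10 12 0 0 0 -0.4; 21 25 0 0 0 -0.8; 31 37 0 0 0 -1.3; 41 50 0 0 0 -1.7; 52 62 0 0 0 -2.1
10 13 0 0 0 -0.4; 20 26 0 0 0 -0.8; 29 38 0 0 0 -1.2; 39 51 0 0 0 -1.7; 49 64 0 0 0 -2.1
10 13 0 0 0 -0.4; 19 26 0 0 0 -0.8; 28 39 0 0 0 -1.2; 38 52 0 0 0 -1.7; 47 65 0 0 0 -2.1
```

```bash
python3 -m handwheel '0 0 -10 0 0 0; 0 0 -25 0 0 0; 0 0 -42 0 0 0; 0 0 -59 0 0 0; 0 0 -74 0 0 0'
python3 -m handwheel '0 0 -14 0 0 0; 0 0 -29 0 0 0; 0 0 -44 0 0 0; 0 0 -59 0 0 0; 0 0 -73 0 0 0'
python3 -m handwheel '10 12 0 0 0 -0.4; 21 25 0 0 0 -0.8; 31 37 0 0 0 -1.3; 41 50 0 0 0 -1.7; 52 62 0 0 0 -2.1'
python3 -m handwheel '10 13 0 0 0 -0.4; 20 26 0 0 0 -0.8; 29 38 0 0 0 -1.2; 39 51 0 0 0 -1.7; 49 64 0 0 0 -2.1'
python3 -m handwheel '10 13 0 0 0 -0.4; 19 26 0 0 0 -0.8; 28 39 0 0 0 -1.2; 38 52 0 0 0 -1.7; 47 65 0 0 0 -2.1'
python3 -m handwheel '0 0 0 0 0 0; 0 0 0 0 0 0; 0 0 0 0 0 0; 0 0 0 0 0 0; 0 0 0 0 0 0'
python3 - <<'E'
from h import *
s=cal("side");c=cal("top");o=manip.get_obs();p=o["ee_pos"];print(p,o["orientation"],proj(s,p),proj(c,p),o["contact_force"],o["wrist_torque"])
M=np.zeros((600,800,3),np.uint8)
M[:600,:400]=cv2.resize(s["img"][180:300,250:330],None,fx=5,fy=5,interpolation=cv2.INTER_CUBIC); M[:400,400:800]=cv2.resize(c["img"][150:250,270:370],None,fx=4,fy=4)
cv2.imwrite("pics/m7.png",M)
E
```

```text
clock: 8.25
ee_pos: [0.4246, 0.1554, 0.143]
orientation: [-3.131, -0.259, -0.0]
contact_force: [-0.2, 0.9, -1.6]
opening: 0.0095
clock: 8.75
ee_pos: [0.4243, 0.1553, 0.2158]
orientation: [3.131, 0.26, -0.0]
contact_force: [-0.9, 0.2, -1.7]
opening: 0.0101
clock: 9.25
ee_pos: [0.4863, 0.1021, 0.215]
orientation: [3.125, 0.317, -0.001]
contact_force: [-0.6, -0.7, -2.8]
opening: 0.0099
clock: 9.75
ee_pos: [0.548, 0.049, 0.2146]
orientation: [-3.119, -0.375, 0.0]
contact_force: [-0.4, 0.8, -1.2]
opening: 0.0097
clock: 10.25
ee_pos: [0.6091, -0.0031, 0.2145]
orientation: [-3.112, -0.432, 0.0]
contact_force: [0.4, -0.1, -1.0]
opening: 0.0097
clock: 10.75
ee_pos: [0.6078, -0.0017, 0.2148]
orientation: [3.112, 0.432, -0.0]
contact_force: [-0.5, -0.1, -1.8]
opening: 0.0101
[ 0.60793635 -0.00198458  0.21475783] [ 3.11177015e+00  4.31335038e-01 -6.53196942e-06] [293.78225037 210.26529594] [314.44432661 186.50776559] [-0.50451423  0.07777862 -0.4856401 ] [-0.04037121 -0.11270509 -0.0209436 ]
```

View pics/m7.png

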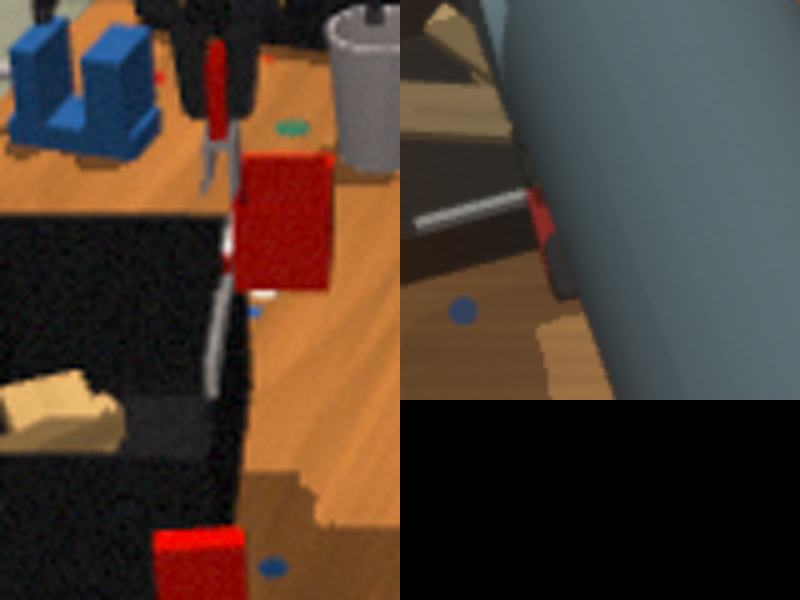

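The side view shows the caddy held upright, with the hook's throat above the rail. The near notch edge is at about (295.6,233) and the box's near bottom corners at about (297.6,237.6) and (316,238). I'll compare these with the model predictions.

Run:
```python
from h import *
s=cal("side");np.set_printoptions(precision=1,suppress=True)
yaw=.2746;Rz=R.from_euler('z',yaw).as_matrix();H=np.array([.6082,-.0023,.2233])
P=lambda q:proj(s,H+Rz@(np.array(q)/1000))
print("box bottom near L,R",P((-6.5,30,-76)),P((-56.5,30,-76)),"rim near",P((-6.5,30,-26)),P((-56.5,30,-26)))
print("grip top near/far L,R",[P((x,y,49)) for x in(5,-5) for y in(15,-15)],"bottom",P((5,15,10)),P((-5,15,10)))
print("tongue near end straight",P((4.5,15,-20)),"bridge top near",P((8.5,15,5)),P((-8.5,15,5)))
N=np.array([.6085,-.0026,.14]);Q=lambda q:proj(s,N+Rz@(np.array(q)/1000))
print("notch near edge top/bot",Q((0,16.5,0)),Q((0,16.5,-12)),"rail near end top",Q((0,90,0)),"bot",Q((0,90,-20)))
im=s["img"];h=cv2.cvtColor(im,cv2.COLOR_BGR2HSV);m=(((h[...,0]<8)|(h[...,0]>172))&(h[...,1]>130)&(h[...,2]>50)).astype(np.uint8)
n,l,st,ce=cv2.connectedComponentsWithStats(m[180:262,280:330]);
for k in range(1,n): 
  if st[k,4]>5: print(st[k]+[280,180,0,0,0],ce[k]+[280,180])
for r in (247,250,253,256): print(r,im[r,288:304].max(1))
for r in (213,215,217): print(r,im[r,286:304].tolist())
```

```text
box bottom near L,R [296.4 238.1] [315.3 238.2] rim near [295.6 221.7] [314.9 221.8]
grip top near/far L,R [array([290.2, 193. ]), array([291.2, 187.8]), array([294.1, 193. ]), array([295.1, 187.8])] bottom [290.9 206.6] [294.8 206.7]
tongue near end straight [291.7 216.8] bridge top near [289.7 208.4] [296.3 208.4]
notch near edge top/bot [294.5 237.6] [294.7 241.4] rail near end top [292. 253.] bot [292.4 259.5]
[290 188   6  20  87] [292.8 197.4]
[294 210  23  29 534] [305.9 224.2]
247 [ 12  24  20  58 143 143  76  24  15  22   6  55 145 184 191 194]
250 [ 19  20  30  92 142 107  68  13  14  17  12  46 133 198 200 201]
253 [ 20  22  42 110 127  83  35   6  13   7  23  45 125 200 205 202]
256 [ 20  22  45 107 126  75  12   9  12   7  17  31 111 203 204 199]
213 [[58, 125, 200], [58, 122, 196], [54, 116, 187], [57, 118, 188], [72, 112, 163], [95, 96, 101], [68, 81, 99], [52, 109, 175], [55, 111, 177], [71, 106, 152], [95, 96, 101], [66, 68, 85], [26, 29, 117], [8, 11, 131], [2, 7, 136], [7, 13, 139], [0, 6, 135], [0, 13, 137]]
215 [[58, 121, 193], [56, 116, 189], [57, 118, 193], [58, 116, 186], [74, 114, 161], [97, 99, 108], [72, 93, 126], [56, 112, 176], [49, 110, 173], [71, 109, 156], [97, 96, 106], [71, 74, 91], [12, 12, 119], [0, 6, 122], [10, 14, 138], [4, 11, 138], [11, 10, 137], [0, 8, 137]]
217 [[58, 118, 192], [52, 117, 192], [55, 116, 191], [58, 111, 177], [87, 101, 124], [89, 103, 130], [57, 107, 172], [50, 110, 177], [51, 110, 180], [64, 115, 176], [94, 96, 105], [69, 71, 105], [0, 11, 107], [7, 11, 118], [0, 1, 134], [14, 17, 139], [0, 3, 136], [0, 1, 135]]
```

Grip, box and rail rows all agree to about 1 px. The columns say the hook should move about 1.5 to 2 mm towards tub +x. One top-view check on the box's +y side tests alignment along the rail.

Run:
```python
from h import *
c=cal("top");im=c["img"];np.set_printoptions(precision=1,suppress=True)
Rz=R.from_euler('z',.2746).as_matrix();H=np.array([.6082,-.0023,.2233])
P=lambda q:proj(c,H+Rz@(np.array(q)/1000))
print("rim +y",P((-6.5,30,-26)),P((-56.5,30,-26)),"bottom +y",P((-6.5,30,-76)),P((-56.5,30,-76)))
h=cv2.cvtColor(im,cv2.COLOR_BGR2HSV);m=((h[...,0]<8)|(h[...,0]>172))&(h[...,1]>110)&(h[...,2]>40)
for r in range(192,226,2):
    x=np.flatnonzero(m[r,285:335])+285; print(r,x[:1],x[-1:],len(x))
```

```text
rim +y [301.  195.5] [307.7 219.3] bottom +y [301.8 201.1] [308.1 223.8]
192 [] [] 0
194 [] [] 0
196 [] [] 0
198 [302] [305] 4
200 [302] [306] 5
202 [302] [306] 5
204 [302] [307] 6
206 [303] [308] 6
208 [304] [308] 5
210 [304] [306] 3
212 [305] [305] 1
214 [306] [306] 1
216 [306] [306] 1
218 [307] [307] 1
220 [307] [307] 1
222 [] [] 0
224 [] [] 0
```

The box sits about 1.5 mm towards +y of the prediction. I'll correct by tool (+1.5, +1.2) and descend slowly, watching the force.

```bash
python3 -m handwheel '0.5 0.4 0 0 0 0; 1 0.8 0 0 0 0; 1.5 1.2 0 0 0 0; 1.5 1.2 1 0 0 0; 1.5 1.2 2 0 0 0' | tr '\n' ' '; echo
python3 -m handwheel '0 0 1 0 0 0; 0 0 2 0 0 0; 0 0 3 0 0 0; 0 0 4 0 0 0; 0 0 5 0 0 0'| tr '\n' ' '; echo
python3 -m handwheel '0 0 1 0 0 0; 0 0 2 0 0 0; 0 0 3 0 0 0; 0 0 4 0 0 0; 0 0 5 0 0 0'| tr '\n' ' '; echo
python3 -m handwheel '0 0 1 0 0 0; 0 0 2 0 0 0; 0 0 3 0 0 0; 0 0 4 0 0 0; 0 0 5 0 0 0'| tr '\n' ' '
```

```text
clock: 11.45 ee_pos: [0.6099, -0.003, 0.2125] orientation: [-3.112, -0.431, 0.0] contact_force: [1.1, -0.3, -1.9] opening: 0.0096 
clock: 11.95 ee_pos: [0.6099, -0.003, 0.2076] orientation: [-3.112, -0.431, 0.0] contact_force: [-0.1, 0.5, -2.6] opening: 0.0098 
clock: 12.45 ee_pos: [0.6099, -0.003, 0.2026] orientation: [-3.112, -0.431, -0.0] contact_force: [-0.1, 0.6, -1.0] opening: 0.0099 
clock: 12.95 ee_pos: [0.6099, -0.003, 0.1976] orientation: [3.112, 0.431, -0.0] contact_force: [-0.8, -0.3, -1.9] opening: 0.0093
```

```bash
for_note=1
python3 -m handwheel '0 0 2 0 0 0; 0 0 4 0 0 0; 0 0 6 0 0 0; 0 0 8 0 0 0; 0 0 10 0 0 0' | tr '\n' ' '; echo
python3 -m handwheel '0 0 2 0 0 0; 0 0 4 0 0 0; 0 0 6 0 0 0; 0 0 8 0 0 0; 0 0 10 0 0 0' | tr '\n' ' '; echo
python3 -m handwheel '0 0 2 0 0 0; 0 0 4 0 0 0; 0 0 6 0 0 0; 0 0 8 0 0 0; 0 0 10 0 0 0' | tr '\n' ' '; echo
python3 - <<'E'
from h import *
s=cal("side");c=cal("top");print(manip.get_obs()["contact_force"])
cv2.imwrite("pics/m8.png",np.hstack([cv2.resize(s["img"][195:270,270:320],None,fx=8,fy=8,interpolation=cv2.INTER_CUBIC),cv2.resize(c["img"][160:235,280:330],None,fx=8,fy=8,interpolation=cv2.INTER_CUBIC)]))
E
```

```text
clock: 13.45 ee_pos: [0.6098, -0.003, 0.1874] orientation: [3.112, 0.431, -0.0] contact_force: [0.2, 0.2, -1.0] opening: 0.0095 
clock: 13.95 ee_pos: [0.6099, -0.003, 0.1775] orientation: [3.112, 0.431, -0.0] contact_force: [0.1, -0.2, -1.6] opening: 0.0098 
clock: 14.45 ee_pos: [0.6099, -0.003, 0.1675] orientation: [3.112, 0.431, -0.0] contact_force: [-0.3, 0.1, -1.2] opening: 0.01 
[-0.00787393  0.52279089 -0.92111141]
```

View pics/m8.png

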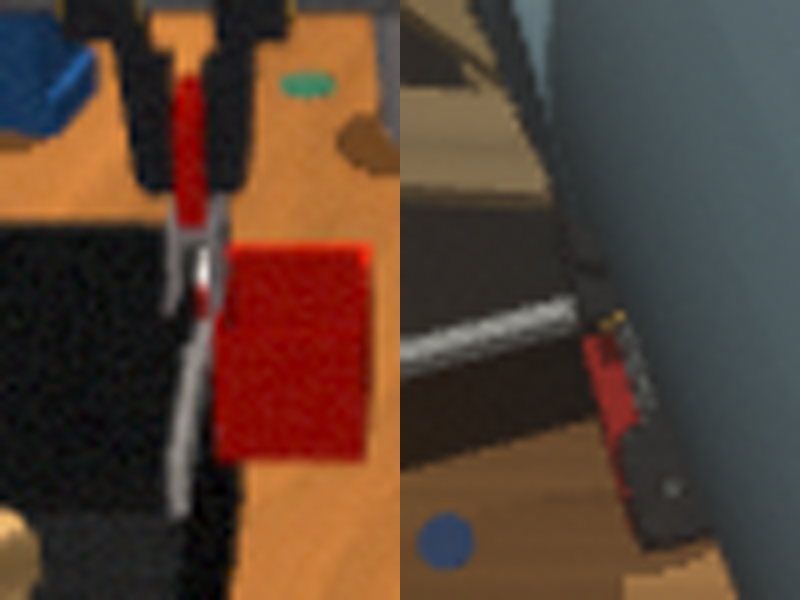

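The rail lies centrally between tongue and strip in the side view: throat centre ≈198, rail ≈200 (mosaic px, 8 per px). I'll continue at 10 mm/s.

```bash
for_note=1
python3 -m handwheel '0 0 1 0 0 0; 0 0 2 0 0 0; 0 0 3 0 0 0; 0 0 4 0 0 0; 0 0 5 0 0 0' | tr '\n' ' '; echo
python3 -m handwheel '0 0 1 0 0 0; 0 0 2 0 0 0; 0 0 3 0 0 0; 0 0 4 0 0 0; 0 0 5 0 0 0' | tr '\n' ' '; echo
python3 -m handwheel '0 0 1 0 0 0; 0 0 2 0 0 0; 0 0 3 0 0 0; 0 0 4 0 0 0; 0 0 5 0 0 0' | tr '\n' ' '; echo
python3 -m handwheel '0 0 1 0 0 0; 0 0 2 0 0 0; 0 0 3 0 0 0; 0 0 4 0 0 0; 0 0 5 0 0 0' | tr '\n' ' '; echo
python3 -m handwheel '0 0 1 0 0 0; 0 0 2 0 0 0; 0 0 3 0 0 0; 0 0 4 0 0 0; 0 0 5 0 0 0' | tr '\n' ' '; echo
python3 -m handwheel '0 0 1 0 0 0; 0 0 2 0 0 0; 0 0 3 0 0 0; 0 0 4 0 0 0; 0 0 5 0 0 0' | tr '\n' ' '; echo
```

```text
clock: 15.05 ee_pos: [0.6098, -0.003, 0.1626] orientation: [3.112, 0.431, -0.0] contact_force: [-0.9, -0.6, -1.2] opening: 0.0097 
clock: 15.55 ee_pos: [0.6099, -0.003, 0.1575] orientation: [-3.112, -0.431, 0.0] contact_force: [-0.4, 0.3, -1.0] opening: 0.0096 
clock: 16.05 ee_pos: [0.6098, -0.003, 0.1526] orientation: [3.112, 0.431, -0.0] contact_force: [0.1, -0.5, -1.8] opening: 0.0097 
clock: 16.55 ee_pos: [0.6099, -0.003, 0.1476] orientation: [3.112, 0.431, 0.0] contact_force: [-0.5, 0.6, -1.4] opening: 0.0097 
clock: 17.05 ee_pos: [0.6099, -0.003, 0.1426] orientation: [3.112, 0.431, 0.0] contact_force: [-1.0, 0.0, -2.2] opening: 0.0098 
clock: 17.55 ee_pos: [0.6099, -0.003, 0.1376] orientation: [3.112, 0.431, -0.0] contact_force: [0.5, 0.6, -1.9] opening: 0.0097
```

Nothing touched so far. The rail top would be felt at TCP z ≈ 0.132, or the chamfers at about 0.129. I'll take smaller steps.

```bash
python3 -m handwheel '0 0 1 0 0 0; 0 0 2 0 0 0; 0 0 3 0 0 0; 0 0 4 0 0 0; 0 0 4.5 0 0 0' | tr '\n' ' '; echo
python3 -m handwheel '0 0 0.5 0 0 0; 0 0 1 0 0 0; 0 0 1.5 0 0 0; 0 0 2 0 0 0; 0 0 2 0 0 0' | tr '\n' ' '
```

```text
clock: 18.05 ee_pos: [0.6098, -0.003, 0.133] orientation: [-3.112, -0.431, 0.0] contact_force: [-0.2, 0.1, -1.4] opening: 0.01 
clock: 18.55 ee_pos: [0.6098, -0.003, 0.1311] orientation: [3.112, 0.431, -0.0] contact_force: [-0.2, -0.1, -1.3] opening: 0.0097
```

```bash
python3 -m handwheel '0 0 0.5 0 0 0; 0 0 1 0 0 0; 0 0 1.5 0 0 0; 0 0 2 0 0 0; 0 0 2 0 0 0' | tr '\n' ' '; echo
python3 -m handwheel '0 0 0.5 0 0 0; 0 0 1 0 0 0; 0 0 1.5 0 0 0; 0 0 1.5 0 0 0; 0 0 1.5 0 0 0' | tr '\n' ' '
```

```text
clock: 19.05 ee_pos: [0.6098, -0.003, 0.129] orientation: [-3.112, -0.431, 0.0] contact_force: [0.2, 0.5, 0.0] opening: 0.0101 
clock: 19.55 ee_pos: [0.6098, -0.003, 0.1276] orientation: [-3.112, -0.431, 0.0] contact_force: [0.2, -0.3, -1.6] opening: 0.0098
```

```bash
python3 -m handwheel '0 0 0.5 0 0 0; 0 0 1 0 0 0; 0 0 1.5 0 0 0; 0 0 2 0 0 0; 0 0 2.5 0 0 0' | tr '\n' ' '; echo
python3 -m handwheel '0 0 0.5 0 0 0; 0 0 1 0 0 0; 0 0 1.5 0 0 0; 0 0 2 0 0 0; 0 0 2.5 0 0 0' | tr '\n' ' '
```

```text
clock: 20.05 ee_pos: [0.6099, -0.003, 0.1251] orientation: [-3.112, -0.431, 0.0] contact_force: [0.1, -0.2, -1.8] opening: 0.0098 
clock: 20.55 ee_pos: [0.6098, -0.003, 0.1226] orientation: [-3.112, -0.431, 0.0] contact_force: [-0.3, -0.5, -2.4] opening: 0.0094
```

```bash
python3 -m handwheel '0 0 0.5 0 0 0; 0 0 1 0 0 0; 0 0 1.5 0 0 0; 0 0 1.5 0 0 0; 0 0 1.5 0 0 0' | tr '\n' ' '; echo
python3 -m handwheel '0 0 0.4 0 0 0; 0 0 0.8 0 0 0; 0 0 1.2 0 0 0; 0 0 1.2 0 0 0; 0 0 1.2 0 0 0' | tr '\n' ' '
```

```text
clock: 21.05 ee_pos: [0.6099, -0.003, 0.1211] orientation: [-3.112, -0.431, -0.0] contact_force: [-0.5, 0.4, -1.1] opening: 0.0097 
clock: 21.55 ee_pos: [0.6099, -0.003, 0.1199] orientation: [3.112, 0.431, -0.0] contact_force: [0.4, 0.1, -1.3] opening: 0.0099
```

```bash
python3 -m handwheel '0 0 0.3 0 0 0; 0 0 0.6 0 0 0; 0 0 0.9 0 0 0; 0 0 0.9 0 0 0; 0 0 0.9 0 0 0' | tr '\n' ' '; echo
python3 - <<'E'
from h import *
s=cal("side");o=manip.get_obs();print(o["contact_force"],o["ee_pos"])
cv2.imwrite("pics/m9.png",cv2.resize(s["img"][205:280,265:325],None,fx=8,fy=8,interpolation=cv2.INTER_CUBIC))
E
```

```text
clock: 22.05 ee_pos: [0.61, -0.003, 0.1196] orientation: [3.112, 0.431, 0.0] contact_force: [-3.1, 0.5, 6.6] opening: 0.0097 
[-2.24110513 -2.1608375   5.1961497 ] [ 0.60999927 -0.00298988  0.11960894]
```

View pics/m9.png

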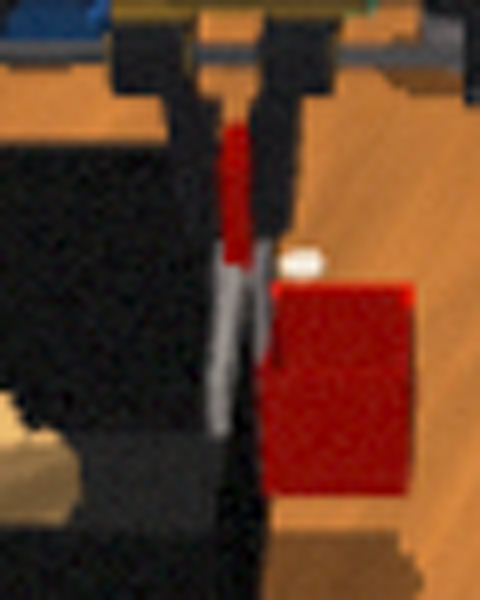

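Contact came at z = 0.1196 with about 8 N upward, against 0.1197 predicted for the notch floor (rail top would have been 0.132). The side view shows the hook saddling the rail. I'll ease off 0.4 mm, open modestly, and look.

```bash
python3 -m handwheel '0 0 -0.2 0 0 0; 0 0 -0.4 0 0 0; 0 0 -0.4 0 0 0; 0 0 -0.4 0 0 0; 0 0 -0.4 0 0 0' | tr '\n' ' '; echo
python3 -m handwheel '0 0 0 0 0 0; 0 0 0 0 0 0; 0 0 0 0 0 0; 0 0 0 0 0 0; 0 0 0 0 0 0' -0.4 | tr '\n' ' '; echo
python3 -m handwheel '0 0 0 0 0 0; 0 0 -3 0 0 0; 0 0 -8 0 0 0; 0 0 -14 0 0 0; 0 0 -20 0 0 0' | tr '\n' ' '; echo
python3 -m handwheel '0 0 -15 0 0 0; 0 0 -30 0 0 0; 0 0 -50 0 0 0; 0 0 -70 0 0 0; 0 0 -90 0 0 0' | tr '\n' ' '; echo
```

```text
clock: 22.6 ee_pos: [0.61, -0.003, 0.1196] orientation: [3.112, 0.431, 0.0] contact_force: [-2.1, -1.3, 4.6] opening: 0.0096 
clock: 23.1 ee_pos: [0.6099, -0.003, 0.1193] orientation: [-3.112, -0.431, 0.0] contact_force: [-0.1, -0.5, -0.7] opening: 0.0264 
clock: 23.6 ee_pos: [0.6101, -0.003, 0.1402] orientation: [3.112, 0.431, 0.001] contact_force: [0.5, -0.0, -0.7] opening: 0.0261 
clock: 24.1 ee_pos: [0.6101, -0.0028, 0.2317] orientation: [3.112, 0.431, 0.002] contact_force: [-0.3, 0.1, -0.1] opening: 0.0262
```

```bash
python3 -m handwheel '0 20 -10 0 0 0; 0 55 -20 0 0 0; 0 95 -30 0 0 0; 0 135 -30 0 0 0; 0 170 -30 0 0 0' | tr '\n' ' '; echo
python3 -m handwheel '-10 40 0 0 0 0; -20 75 0 0 0 0; -30 95 0 0 0 0; -30 95 0 0 0 0; -30 95 0 0 0 0' | tr '\n' ' '; echo
python3 - <<'E'
from h import *
s=cal("side");c=cal("top")
M=np.zeros((600,800,3),np.uint8)
M[:,:400]=cv2.resize(s["img"][205:280,270:320],None,fx=8,fy=8,interpolation=cv2.INTER_CUBIC)
M[:,400:]=cv2.resize(c["img"][160:235,290:340],None,fx=8,fy=8,interpolation=cv2.INTER_CUBIC)
cv2.imwrite("pics/m10.png",M); cv2.imwrite("pics/topf.png",c["img"])
np.set_printoptions(precision=1,suppress=True)
Rz=R.from_euler('z',.2746).as_matrix();H=np.array([.6085,-.0026,.128])
for n,k in(("top",c),("side",s)):
    P=lambda q:proj(k,H+Rz@(np.array(q)/1000)); print(n,"grip top corners",[P((x,y,49)) for x in(5,-5) for y in(15,-15)],"box rim",[P((x,y,-26)) for x in(-6.5,-56.5) for y in(30,-30)])
a,b=cv2.imread("pics/top0.png"),c["img"]
d=(cv2.absdiff(a,b).max(2)>60).astype(np.uint8);n,l,st,ce=cv2.connectedComponentsWithStats(d);print([x.tolist() for x in st[1:] if x[4]>30])
E
```

```text
clock: 24.6 ee_pos: [0.6567, -0.169, 0.2615] orientation: [3.111, 0.429, 0.003] contact_force: [0.4, 1.5, 0.7] opening: 0.0262 
clock: 25.1 ee_pos: [0.6532, -0.2656, 0.2604] orientation: [-3.111, -0.43, -0.002] contact_force: [-0.5, 0.8, 0.5] opening: 0.0266 
top grip top corners [array([307.1, 190.5]), array([321.3, 186.7]), array([308.4, 195.1]), array([322.6, 191.3])] box rim [array([302.6, 205.6]), array([329. , 198.4]), array([308.7, 227.3]), array([335.2, 220. ])]
side grip top corners [array([292. , 225.4]), array([293. , 219.8]), array([295.7, 225.5]), array([296.7, 219.8])] box rim [array([297.1, 252.2]), array([298.8, 240.3]), array([315.6, 252.4]), array([316.6, 240.4])]
[[489, 21, 25, 41, 548], [567, 29, 12, 34, 114], [402, 73, 238, 407, 43631], [434, 83, 20, 30, 206], [452, 99, 8, 10, 31], [460, 100, 11, 15, 61], [453, 125, 18, 2, 36], [477, 184, 10, 8, 47], [308, 188, 15, 13, 136], [303, 198, 30, 21, 159], [309, 223, 18, 6, 39], [573, 261, 33, 4, 125], [232, 279, 31, 32, 580], [575, 474, 13, 6, 43]]
```

View pics/m10.png

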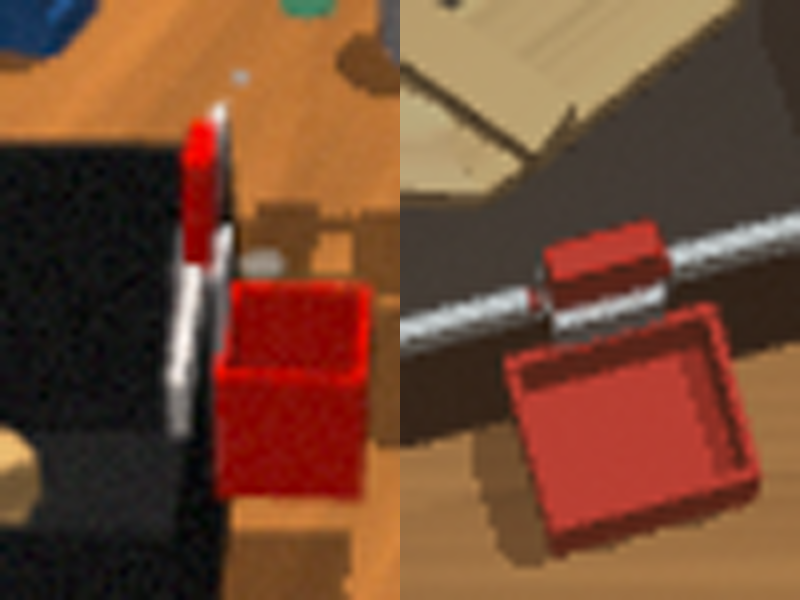

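The top view shows the grip corners at (308,191.5) and (322,188) and the rim at (303,204) to (329,198). These are within about 1.5 px of the seated prediction, and the hook lies between the red notch edges. The image difference shows changes only at the caddy's old and new places and around the arm and its shadow. The gripper is clear, so I'm handing in.

```bash
python3 -c "
from rig import manip,job
o=manip.get_obs();print(o['clock'],o['contact_force']);job.job_done()"
```

```text
25.2 [1.42270326 0.11243619 1.11296669]
the job is handed in; nothing more can be done
```

I took the smallest red caddy by its grip, hung it by its hook in the rail's red-edged notch, let go and moved the arm clear. I handed the job in at 25.2 s.

**Checks that agreed:**
- **Depth:** nothing touched on the way down until tool height 0.1196 m, against 0.1197 m predicted for the notch floor. The rail top would have been felt at about 0.132 m. From bench to contact the caddy rose 51.9 mm, against the 52 mm given.
- **Contact:** the measured upward force at touchdown was about 7 N.
- **Top view after release:** grip and rim were within about 1.5 px of the seated prediction, with the hook between the red notch edges.
- **Everything else:** comparing the first and last top views showed changes only at the caddy's old and new places and in the area around the arm. Nothing else appeared moved, though the arm may have hidden some of that area.

**Checks that disagreed:**
- **Finger tips:** they appeared about 22 mm higher than the reported tool position. I set the grasp height from the side view, and the fingers stopped at 9.6 mm, which fits the 10 mm tab.
- **Side view after release:** the caddy's near rim and bottom edges sat about 1.5 px higher than predicted. I put this down to the roughly 2 mm calibration and to the hook resting against one side of the notch.

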